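Pull the filter plate of a desktop air cleaner and present it

ROBOT

A 6-joint arm with a two-finger parallel gripper is mounted at the origin on the work surface; the furniture and walls round the work are solid. World frame = base frame: x ahead of the robot, y to its left, z up, the work surface at z = 0. Lengths are in m, angles in rad, forces in N, time in s.
With the tool pointing down it reaches from about 0.35 to 0.775 m from the base axis. Payload 5.5 kg.
Tool frame: the origin (TCP) lies between the finger pads; the fingertips stand 19 mm ahead of it and the grasp point (between the pads) is the TCP; z points along the fingers, x is the direction in which the jaws open and shut, and the axes are right-handed (so a half turn about z gives the same grasp; the last joint's range is limited). The gripper opens to 85 mm and grips with 20 to 120 N. Pads are 22 mm wide; open, the fingers measure 114 mm over their backs; the gripper's body (76 mm by 85 mm) begins 54 mm behind the grasp point. The pads swing forward as they close: fully open they stand 13 mm farther back than shut.
Start: joints at [1.023, 0.313, 0.046, 1.304, 0, 1.431], TCP at [0.228, 0.528, 0.25] pointing down, gripper open.
Joint ranges: [-2.76, 2.76], [-0.86, 1.69], [-1.03, 1.26], [-2.2, 2.34], [-1.47, 1.5], [-3.14, 3.14]. Speed limits (rad/s): [2.57, 2.57, 3.14, 3.14, 3.14, 3.14].

INTERFACE

Orientations are given as a unit quaternion [w, x, y, z].
In Python, from workcell import env gives the robot as it stands. The module is installed in compiled form; this text tells all that it offers.
- The arm moves only by the tool carry_out, never from a script. Its argument "steps" is a list of rows, each a list of 7 numbers: the gripper command: -1 is shut, 1 is fully open, values between are in proportion, then the shift along the tool's x, y, z in m, then the turn, a rotation vector about the tool's x, y, z in rad. A call has 1 to 20 rows; each row shifts and turns the commanded pose from where the row before left it, along the tool's axes as they then stand; what a row does not reach is not made up. A row lasts 1/8 s, in which the tool goes at most 62.5 mm and 10.7 degrees, less where a joint would pass 70% of its speed; a pose out of reach is approached as far as the arm can. A call with a gripper value outside its range is refused whole. The fingers move at their own pace and stop on an object; "grip_force" is the grip in N (left out, the last holds). Time passes only in rows, so rows that do not move let the fingers close. It gives the time, the measured TCP pose, the force and the opening at its end, in the units of the state.
- env.get_state(): the state, without advancing time (a new reading comes with each control period).
- env.read_camera(name): name is "scene" or "top" or "wrist"; returns a dict with "color" (420x560x3 uint8, red, green, blue), "K" (3x3 intrinsics, pixels), "R" (3x3) and "t" (3): a world point X has camera coordinates R X + t. Camera axes: x right, y down, z forward; pixel columns grow to the right and rows downward; lengths in m; the calibration is good to about 2 mm. A picture is of the moment at which its call begins. There is no depth.
- env.hand_in(): hands the job in, once; it reports no verdict.
The state is a dict: "clock": time; "joint_pos": joint angles; "qvel": joint speeds; "tau": joint torques, N m; "tcp_pos": TCP position; "orientation": TCP orientation; "wrist_force": force on the tool from outside, world axes, zero at the start; "ft_torque": the same for the moment, N m; "finger_gap": finger opening in m.
Only numpy, scipy, OpenCV 4.12 (cv2) and the standard library are available. Lean on these libraries where they do the work, as an engineer would, in place of code of your own. Each camera call takes 0.05 s, during which the arm holds its last target. There are 200 camera calls.

TASK

Take the stylus from its stand, press the air cleaner's recessed red standby button fully down with the stylus's tip while the flap is still shut, and put the stylus back upright in its stand. Then lift the grey cover flap wide open by its blue tab, draw the filter plate out by its orange pull tab, and finish while still holding it: upright, still, and centred over the yellow sticky-note pad, at least 10 cm above the desk. Leave the pad, mouse and stapler where they lie.

Things in the scene. Friction and masses are not known exactly. Their poses are not given: they have to be found in the camera images.
- air_cleaner: White box, fixed to the desk, 110 (x) x 160 (y) x 80 (z) mm; origin at the centre of its underside. Grey flap over the -y part of its top, recessed button in the +y part. Under the flap a well 102 (x) x 88 (y) mm, 30 mm deep (floor 50 mm above the desk); in its floor, centred at y = -36 mm, a slot 74 (x) x 16 (y) mm, down to 6 mm above the desk, that holds the filter plate upright.
- standby (a joint): Red spring button, 13 mm across, at x = 0, y = +52 mm of the air cleaner, in a round hole 16 mm wide; its top lies 4 mm below the box's top (76 mm above the desk). Value: metres pressed down, 0 to 0.004; the spring takes about 3 N when fully down, and the button comes up again when let go.
- button_top (a point): Centre of the button's top face (moves down with it).
- flap (a joint): Grey cover flap, 106 (x) x 92 (y) x 5 mm, on top of the air cleaner. Value: opening angle, 0 shut (level) to 1.9 rad (past upright, leaning to +y). A stiff hinge (about 0.06 N m) keeps it at any angle.
- flap_hinge (a point): Middle of the flap's hinge line, which runs along the air cleaner's x axis at y = +12 mm, 83 mm above the desk.
- flap_tab (a point): Centre of the flap's blue tab, 34 mm (along the air cleaner's x) x 30 mm x 6 mm, that sticks out level from the flap's edge over the air cleaner's -y side, 107 mm from the hinge line; free on both 34 mm-apart sides and beneath (83 mm above the desk when shut). Moves with the flap.
- filter_plate: Filter plate: grey frame with white pleats, 70 (x) x 12 (y) x 46 (z) mm, with an orange pull tab 30 (x) x 10 (y) mm on top, from 46 to 69 mm above its underside. Origin: centre of its underside, z up along the plate. It stands loose in the slot with 2 mm play all round, its axes as the air cleaner's, its underside 6 mm above the desk, hidden under the flap. About 60 g.
- stylus: Blue round stylus, 10 mm thick, 110 mm long, black tip that narrows over 14 mm to 5 mm across. Origin at the point of the tip, z along the stylus to its blunt end. It stands point down in its stand's hole, 30 g.
- stylus_tip (a point): The point of the stylus (the same as its origin).
- stylus_stand: Black block, fixed to the desk, 60 x 60 x 40 mm (foot 64 mm); origin at the centre of its underside. An upright hole 14 mm wide in the middle of its top, floor 4 mm above the desk; the stylus stands in it and may lean a few degrees after it is put back. It is either to the left or to the right of the air cleaner.
- note_pad: Yellow sticky-note pad, 75 x 75 x 12 mm (its curled top sheet up to 23 mm), lying loose; origin at the centre of its underside. On the other side of the air cleaner from the stand.
- mouse: Pink and white computer mouse, 108 x 60 x 34 mm, lying loose; origin under its centre. Bystander.
- stapler: Blue stapler, 128 x 32 x 48 mm, lying loose; origin under its centre. Bystander.

How it is judged:
By the outcome, as a careful person would: the job done as asked, in the order asked, and still so for the second after the job is handed in, while the arm keeps its last pose, push and grip.
It also fails if it takes over 69 s, if anything falls off the work surface, if the arm or the gripper's body presses on something with over 40 N, if the wrist force passes 120 N, or if a joint passes its speed limit or range.

## Working session

There is one attempt and no reset: what is moved stays moved. The work goes in short steps, Python scripts to look and compute and a tool call to move; the robot and the scene stay as the last step left them, time stands still between calls to the robot, and variables do not carry over. Pictures are saved under pics/ and viewed, about 8 in all and at most 12, crops included, and the job is handed in when it is done.

Besides the shell and the picture viewer there is one more tool, called as name(argument=value, ...) on one line, values as JSON. carry_out: Moves the arm, as the interface text tells. Its arguments: {"type":"object","properties":{"steps":{"type":"array","items":{"type":"array","items":{"type":"number"}}},"grip_force":{"type":"number"}},"required":["steps"]}

```bash
mkdir -p pics; python3 - <<'E'
from workcell import env
import cv2,numpy as np
s=env.get_state(); print({k:np.round(v,3).tolist() for k,v in s.items()})
for n in("scene","top"):
    c=env.read_camera(n); cv2.imwrite(f"pics/{n}0.png",c["color"][:,:,::-1]); print(n,np.round(c["K"],1).tolist(),np.round(c["R"],3).tolist(),np.round(c["t"],3).tolist())
E
```

```text
{'clock': 0.0, 'joint_pos': [1.023, 0.314, 0.045, 1.304, -0.0, 1.431], 'qvel': [-0.0, -0.0, 0.001, 0.0, -0.0, 0.001], 'tau': [0.0, -48.062, 29.853, 0.019, -0.0, 0.0], 'tcp_pos': [0.228, 0.527, 0.249], 'orientation': [0.0, 0.836, 0.549, -0.001], 'wrist_force': [0.053, 0.079, -0.326], 'ft_torque': [0.013, 0.018, -0.056], 'finger_gap': 0.086}
scene [[424.7, 0.0, 285.3], [0.0, 424.7, 205.1], [0.0, 0.0, 1.0]] [[0.871, -0.492, 0.016], [-0.282, -0.525, -0.803], [0.403, 0.694, -0.596]] [-0.335, 0.215, 0.863]
top [[532.2, 0.0, 278.5], [0.0, 532.2, 217.2], [0.0, 0.0, 1.0]] [[-0.084, -0.996, -0.006], [-0.971, 0.084, -0.223], [0.223, -0.013, -0.975]] [0.077, 0.437, 1.216]
```

View pics/top0.png

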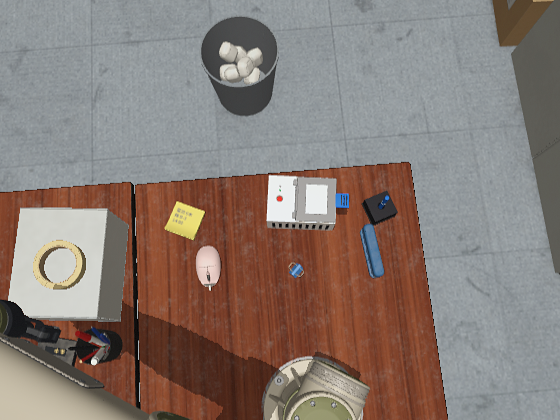

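View pics/scene0.png

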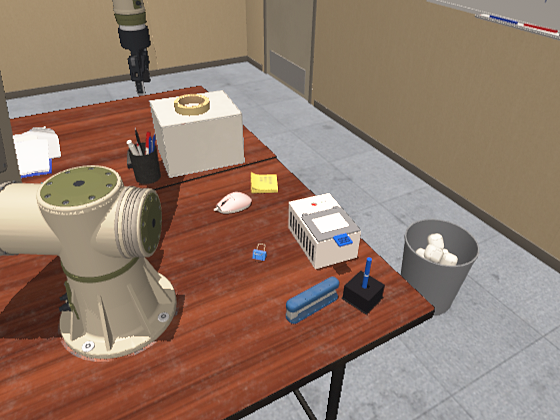

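Top view (up is world +x, left is +y): red button near (279,198), blue flap tab (342,201), stand with stylus (380,207), pad (185,220), stapler (372,250) and mouse (208,266). The scene view agrees: button (314,203), tab (343,240), stylus (367,272). The cleaner's +y points roughly along world +y.

```bash
cat > h.py <<'E'
import cv2,numpy as np
from workcell import env
def cast(c,uv,z):
    "pixel -> world point on plane z"
    d=c["R"].T@np.linalg.solve(c["K"],[uv[0],uv[1],1.]); o=-c["R"].T@c["t"]
    return o+d*(z-o[2])/d[2]
def proj(c,X):
    p=c["K"]@(c["R"]@np.asarray(X,float)+c["t"]); return p[:2]/p[2]
def tri(c1,u1,c2,u2):
    P=[c["K"]@np.c_[c["R"],c["t"]] for c in(c1,c2)]
    X=cv2.triangulatePoints(P[0],P[1],np.float64(u1).reshape(2,1),np.float64(u2).reshape(2,1))[:,0]
    return X[:3]/X[3]
def mask(c,lo,hi,box):
    "HSV mask inside box (x0,y0,x1,y1)"
    m=cv2.inRange(cv2.cvtColor(c["color"],cv2.COLOR_RGB2HSV),np.array(lo),np.array(hi))
    k=np.zeros_like(m); x0,y0,x1,y1=box; k[y0:y1,x0:x1]=m[y0:y1,x0:x1]; return k
def blob(m):
    n,l,s,ce=cv2.connectedComponentsWithStats(m); i=1+np.argmax(s[1:,4])
    ct=max(cv2.findContours((l==i).astype(np.uint8),0,1)[0],key=cv2.contourArea)
    return ce[i],s[i],ct
E
python3 - <<'E'
from h import *
T=env.read_camera("top");S=env.read_camera("scene")
f=lambda v:np.round(v,4).tolist()
red=[blob(mask(c,(0,150,120),(6,255,255),b))for c,b in((T,(268,188,292,208)),(S,(300,195,330,212)))]
print("red",[ (f(r[0]),r[1].tolist()) for r in red], f(tri(T,red[0][0],S,red[1][0])), f(cast(T,red[0][0],.076)),f(cast(S,red[1][0],.076)))
blue=[blob(mask(c,(100,120,60),(125,255,255),b))for c,b in((T,(332,188,356,214)),(S,(328,228,360,250)))]
for c,r in zip((T,S),blue): print("tab",f(r[0]),r[1].tolist(),f(cast(c,r[0],.086)),[f(cast(c,p,.086)[:2]) for p in cv2.boxPoints(cv2.minAreaRect(r[2]))])
for c,b in((T,(364,190,400,225)),(S,(355,252,378,295))):
    r=blob(mask(c,(100,120,60),(125,255,255),b)); print("sty",f(r[0]),r[1].tolist(), cv2.fitLine(r[2],2,0,.01,.01).ravel().round(3).tolist(), r[2].reshape(-1,2).tolist())
r=blob(mask(T,(0,0,0),(180,255,50),(355,185,405,230))); print("stand",f(r[0]),r[1].tolist(),[f(p) for p in cv2.boxPoints(cv2.minAreaRect(r[2]))],[f(cast(T,p,.04)[:2]) for p in cv2.boxPoints(cv2.minAreaRect(r[2]))])
r=blob(mask(T,(20,100,100),(35,255,255),(155,195,215,245))); print("pad",f(r[0]),[f(cast(T,p,.012)[:2]) for p in cv2.boxPoints(cv2.minAreaRect(r[2]))],f(cast(T,r[0],.012)))
r=blob(mask(T,(0,0,120),(180,60,255),(255,170,350,240))); print("box",r[1].tolist(),cv2.approxPolyDP(r[2],3,True).reshape(-1,2).tolist())
def big(c,x0,y0,x1,y1,k): return cv2.resize(c["color"][y0:y1,x0:x1,::-1],None,fx=k,fy=k,interpolation=cv2.INTER_CUBIC)
a=big(T,255,165,405,265,5);b=big(S,275,180,395,330,4)[:600];cv2.imwrite("pics/a.png",a);cv2.imwrite("pics/b.png",b)
E
```

```text
red [([279.1, 198.3], [277, 196, 5, 5, 20]), ([313.6, 204.2], [312, 204, 4, 2, 5])] [0.4807, 0.0347, 0.0784] [0.4808, 0.0348, 0.076] [0.4834, 0.0372, 0.076]
tab [341.7636, 200.5636] [335, 193, 14, 15, 165] [0.4602, -0.1096, 0.086] [[0.4462, -0.0922], [0.4797, -0.0959], [0.477, -0.126], [0.4436, -0.1222]]
tab [342.2195, 239.378] [333, 233, 20, 13, 164] [0.4613, -0.1117, 0.086] [[0.4487, -0.0928], [0.4902, -0.097], [0.4743, -0.1299], [0.4344, -0.1253]]
sty [383.5862, 201.569] [378, 195, 11, 14, 58] [0.5640000104904175, -0.8259999752044678, 383.3429870605469, 202.0] [[386, 195], [385, 196], [385, 197], [384, 198], [383, 199], [383, 200], [383, 201], [382, 202], [383, 203], [383, 204], [382, 205], [381, 204], [380, 203], [380, 204], [379, 205], [378, 206], [379, 207], [379, 208], [380, 208], [381, 208], [382, 207], [383, 206], [383, 205], [383, 204], [383, 203], [384, 202], [385, 202], [386, 202], [386, 201], [387, 200], [388, 199], [388, 198], [388, 197], [388, 196], [387, 195]]
sty [367.6667, 265.5641] [365, 257, 7, 18, 78] [0.1509999930858612, -0.9890000224113464, 367.64898681640625, 
[... 450 characters left out ...]
, [369, 257]]
stand [374.7624, 214.453] [362, 200, 35, 25, 181] [[356.45208740234375, 217.7946014404297], [363.23291015625, 199.71240234375], [396.0, 212.0], [389.2192077636719, 230.0821990966797]] [[0.4263, -0.1462], [0.4694, -0.1677], [0.4324, -0.2423], [0.3898, -0.2203]]
pad [184.8894, 220.5542] [[0.4446, 0.3206], [0.517, 0.2905], [0.482, 0.2181], [0.4104, 0.2489]] [0.4615, 0.2684, 0.012]
box [266, 175, 71, 55, 3383] [[269, 175], [268, 227], [272, 221], [278, 227], [279, 221], [283, 228], [291, 228], [294, 222], [295, 228], [299, 223], [304, 228], [306, 223], [311, 229], [313, 222], [315, 229], [319, 224], [323, 225], [321, 229], [326, 224], [330, 225], [328, 229], [332, 228], [335, 178]]
```

View pics/a.png

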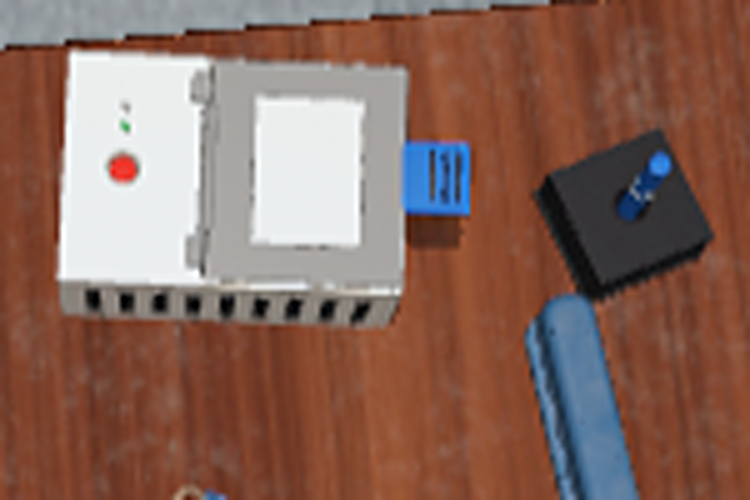

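```bash
python3 - <<'E'
from h import *
T=env.read_camera("top");S=env.read_camera("scene")
f=lambda v:np.round(v,4).tolist()
pc=lambda u,v:(255+u/5-.4,165+v/5-.4)
top=pc(659,162)
print("end",f(cast(T,top,.114)),f(tri(T,top,S,(369,258.5))),"exit",f(cast(T,pc(630,207),.04)))
print("end px from scene->",f(cast(S,(369,258.5),.114)))
for n,p in dict(a=(549,190),b=(660,130),c=(712,236),d=(597,297)).items(): print("stand",n,f(cast(T,pc(*p),.04)))
for n,p,z in(("+x+y",(70,51),.08),("-x+y",(60,281),.08),("+x-y",(407,68),.0855),("-x-y",(402,291),.0855)): print("box",n,f(cast(T,pc(*p),z)))
# stapler blob
r=blob(mask(T,(95,60,40),(125,255,255),(355,222,390,285))); print("stapler",f(r[0]),f(cast(T,r[0],.04)),[f(cast(T,p,.03)[:2]) for p in cv2.boxPoints(cv2.minAreaRect(r[2]))])
W=env.read_camera("wrist"); s=env.get_state()
from scipy.spatial.transform import Rotation as Ro
q=s["orientation"];R=Ro.from_quat(np.r_[q[1:],q[0]]).as_matrix()
o=-W["R"].T@W["t"]; print("wrist cam in tool",f(R.T@(o-s["tcp_pos"])),f((W["R"]@R)),f(W["K"]))
E
```

```text
end [0.4528, -0.2075, 0.114] [0.4531, -0.2078, 0.1135] exit [0.4503, -0.2074, 0.04]
end px from scene-> [0.4532, -0.2082, 0.114]
stand a [0.462, -0.1697, 0.04]
stand b [0.4872, -0.2268, 0.04]
stand c [0.4327, -0.2448, 0.04]
stand d [0.4077, -0.1861, 0.04]
box +x+y [0.5391, 0.0548, 0.08]
box -x+y [0.4285, 0.0683, 0.08]
box +x-y [0.5154, -0.1022, 0.0855]
box -x-y [0.4091, -0.0883, 0.0855]
stapler [371.3935, 250.7477] [0.3441, -0.172, 0.04] [[0.4081, -0.148], [0.4136, -0.1842], [0.2863, -0.1977], [0.2811, -0.1624]]
wrist cam in tool [-0.0, -0.0739, -0.1231] [[1.0, 0.0014, -0.0], [-0.0013, 0.9569, -0.2904], [-0.0004, 0.2904, 0.9569]] [[321.0661, 0.0, 278.4612], [0.0, 321.0661, 211.1461], [0.0, 0.0, 1.0]]
```

carry_out(steps=[[0.2,-0.0451,0.0383,0,0,0,0],[0.2,-0.0451,0.0383,0,0,0,0],[0.2,-0.0451,0.0383,0,0,0,0],[0.2,-0.0451,0.0383,0,0,0,0],[0.2,-0.0451,0.0383,0,0,0,0],[0.2,-0.0451,0.0383,0,0,0,0],[0.2,-0.0451,0.0383,0,0,0,0],[0.2,-0.0451,0.0383,0,0,0,0],[0.2,-0.0451,0.0383,0,0,0,0],[0.2,-0.0451,0.0383,0,0,0,0],[0.2,-0.0451,0.0383,0,0,0,0],[0.2,-0.0451,0.0383,0,0,0,0],[0.2,-0.0451,0.0383,0,0,0,0],[0.2,0,0,0,0,0,0.184],[0.2,0,0,0,0,0,0.184],[0.2,0,0,0,0,0,0.184],[0.2,0,0,0,0,0,0.184],[0.2,0,0,0,0,0,0.184],[0.2,0,0,0,0,0,0.184],[0.2,0,0,0,0,0,0.184]], grip_force=30)

```text
clock: 2.85
tcp_pos: [0.4526, -0.2078, 0.2503]
orientation: [-0.0, 0.998, -0.066, 0.0]
wrist_force: [0.1, -0.7, -0.1]
finger_gap: 0.0513
```

```bash
cat >> h.py <<'E'
from scipy.spatial.transform import Rotation as Ro
def tool():
    s=env.get_state(); q=s["orientation"]; return np.array(s["tcp_pos"]),Ro.from_quat(np.r_[q[1:],q[0]]).as_matrix()
def delta(X):
    "world target -> shift in tool axes"
    p,R=tool(); return np.round(R.T@(np.asarray(X)-p),4).tolist()
def save(n,c,box=None,k=1):
    a=c["color"][:,:,::-1]
    if box: a=a[box[1]:box[3],box[0]:box[2]]
    cv2.imwrite(f"pics/{n}.png",cv2.resize(a,None,fx=k,fy=k,interpolation=cv2.INTER_CUBIC))
E
python3 - <<'E'
from h import *
W=env.read_camera("wrist"); save("w1",W)
f=lambda v:np.round(v,4).tolist()
print("expected end px",f(proj(W,(.453,-.2078,.1135))),"exit",f(proj(W,(.45,-.207,.04))),"button",f(proj(W,(.480,.035,.076))))
print(delta((.452,-.2076,.088)))
E
```

```text
expected end px [278.8836, 205.5626] exit [275.8732, 186.2514] button [271.6905, -129.016]
[-0.0006, -0.0001, 0.1623]
```

View pics/w1.png

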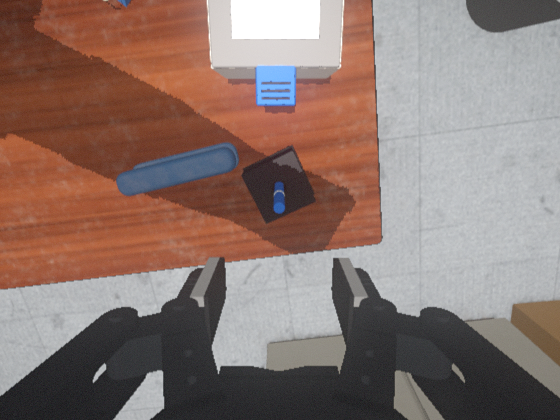

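Wrist view: stylus end at (279,209) and hole exit at (278,184), within 3 mm of the prediction. The stylus stands nearly plumb and centred between the jaws.

carry_out(steps=[[0.2,0,0.001,0.041,0,0,0],[0.2,0,0,0.041,0,0,0],[0.2,0,0,0.041,0,0,0],[0.2,0,0,0.041,0,0,0],[0.2,0,0,0,0,0,0],[-1,0,0,0,0,0,0],[-1,0,0,0,0,0,0],[-1,0,0,0,0,0,0],[-1,0,0,0,0,0,0],[-1,0,0,0,0,0,0],[-1,0,0,0,0,0,0],[-1,0,0,0,0,0,0],[-1,0,0,0,0,0,0]], grip_force=40)

```text
clock: 4.53
tcp_pos: [0.4538, -0.2096, 0.088]
orientation: [0.001, 0.998, -0.062, 0.002]
wrist_force: [0.0, 0.4, 6.3]
finger_gap: 0.0089
```

carry_out(steps=[[-1,0,0,-0.03,0,0,0],[-1,0,0,-0.045,0,0,0],[-1,0,0,-0.045,0,0,0],[-1,0,0,0,0,0,0],[-1,0,0,0,0,0,0]])

```text
clock: 5.15
tcp_pos: [0.4523, -0.2087, 0.2061]
orientation: [-0.0, 0.998, -0.062, 0.0]
wrist_force: [-0.4, 0.3, -0.8]
finger_gap: 0.0089
```

```bash
python3 - <<'E'
from h import *
f=lambda v:np.round(v,4).tolist()
S=env.read_camera("scene");T=env.read_camera("top");W=env.read_camera("wrist")
p,R=tool(); print("tcp",f(p),f(R),env.get_state()["finger_gap"],f(env.get_state()["wrist_force"]))
u=[proj(c,p+.084*R[:,2]) for c in(S,T,W)]; print([f(x) for x in u])
a=[]
for c,x,b in((S,u[0],30),(W,u[2],50)):
    x=x.astype(int); i=c["color"][max(0,x[1]-b):x[1]+b,x[0]-b:x[0]+b,::-1]; a.append(cv2.resize(i,(390,390),interpolation=cv2.INTER_CUBIC)); print(x,b,i.shape)
cv2.imwrite("pics/c1.png",np.hstack(a))
E
```

```text
tcp [0.4516, -0.2082, 0.2049] [[0.9922, -0.1247, -0.0023], [-0.1247, -0.9922, 0.0016], [-0.0025, -0.0013, -1.0]] 0.008887828474095359 [-0.4189, -1.0818, -0.3462]
[[368.7279, 256.2131], [387.3047, 196.7427], [278.3137, 226.6004]]
[368 256] 30 (60, 60, 3)
[278 226] 50 (100, 100, 3)
```

View pics/c1.png

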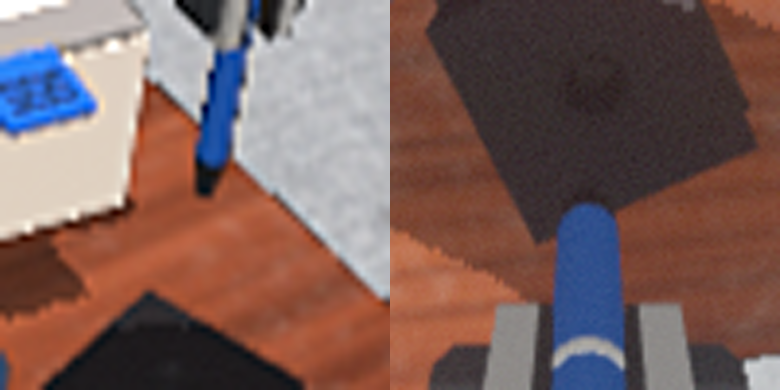

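Scene crop: the tip is at about (369,256) against a predicted (369,256). The wrist crop shows the stylus straight, with the stand's hole at about (281,197). So the tip is 84 mm straight ahead of the TCP; next I go above the button.

carry_out(steps=[[-1,-0.0004,-0.041,0,0,0,0],[-1,-0.0004,-0.041,0,0,0,0],[-1,-0.0004,-0.041,0,0,0,0],[-1,-0.0004,-0.041,0,0,0,0],[-1,-0.0004,-0.041,0,0,0,0],[-1,-0.0004,-0.04,0,0,0,0],[-1,0,0,0.025,0,0,0],[-1,0,0,0,0,0,0],[-1,0,0,0,0,0,0]])

```text
clock: 6.42
tcp_pos: [0.4804, 0.0343, 0.1812]
orientation: [-0.0, 0.998, -0.063, -0.001]
wrist_force: [-0.2, -0.0, -0.4]
finger_gap: 0.009
```

```bash
python3 - <<'E'
from h import *
f=lambda v:np.round(v,4).tolist()
S=env.read_camera("scene");T=env.read_camera("top");W=env.read_camera("wrist")
p,R=tool(); print("tcp",f(p),env.get_state()["finger_gap"])
for n,c in(("S",S),("T",T),("W",W)):
    tip=p+.084*R[:,2]; print(n,"tip",f(proj(c,tip)),"btn",f(proj(c,(.480,.035,.076))))
    m=mask(c,(0,150,90),(6,255,255),(0,0,560,420)); u=proj(c,(.480,.035,.076)).astype(int); k=np.zeros_like(m); k[u[1]-25:u[1]+25,u[0]-25:u[0]+25]=m[u[1]-25:u[1]+25,u[0]-25:u[0]+25]
    if k.any(): r=blob(k); print(" red",f(r[0]),r[1].tolist(),f(cast(c,r[0],.076)))
a=[]
for c,b in((S,25),(W,60)):
    x=proj(c,(.48,.035,.086)).astype(int); print(x-b,390/2/b); a.append(cv2.resize(c["color"][x[1]-b:x[1]+b,x[0]-b:x[0]+b,::-1],(390,390),interpolation=cv2.INTER_CUBIC))
cv2.imwrite("pics/c2.png",np.hstack(a))
E
```

```text
tcp [0.4811, 0.034, 0.1819] 0.009016821009904852
S tip [314.0414, 197.8307] btn [312.9093, 205.0782]
 red [290.4, 197.7333] [287, 196, 7, 5, 15] [0.447, 0.0876, 0.076]
T tip [279.391, 195.651] btn [279.0633, 198.6318]
W tip [278.5867, 226.7839] btn [276.8044, 215.9005]
 red [282.0, 220.0] [282, 220, 1, 1, 1] [0.4835, 0.0313, 0.076]
[288 176] 7.8
[216 160] 3.25
```

View pics/c2.png

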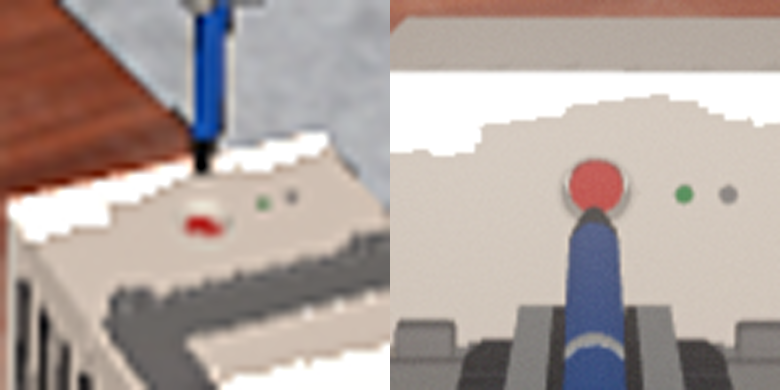

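Both crops show the tip right over the button. The hole's ring centre is at wrist px (280,219), against about (278.5,219) predicted straight below the tip, so the error is about 1 mm. Pressing now.

carry_out(steps=[[-1,0.0005,0,0.01,0,0,0],[-1,0,0,0.008,0,0,0],[-1,0,0,0.005,0,0,0],[-1,0,0,0.003,0,0,0],[-1,0,0,0.002,0,0,0],[-1,0,0,0,0,0,0],[-1,0,0,0,0,0,0]], grip_force=60)

```text
clock: 7.45
tcp_pos: [0.4815, 0.0345, 0.1556]
orientation: [0.0, 0.998, -0.062, 0.001]
wrist_force: [-5.6, 0.4, 16.6]
finger_gap: 0.0084
```

```bash
python3 - <<'E'
from h import *
f=lambda v:np.round(v,4).tolist()
S=env.read_camera("scene");W=env.read_camera("wrist")
p,R=tool(); print("tcp",f(p),f(env.get_state()["wrist_force"]),f(proj(W,p+.084*R[:,2])),f(proj(W,p+.04*R[:,2])))
a=[]
for c,b in((S,25),(W,50)):
    x=proj(c,(.481,.034,.09)).astype(int); print(x-b,390/2/b); a.append(cv2.resize(c["color"][x[1]-b:x[1]+b,x[0]-b:x[0]+b,::-1],(390,390),interpolation=cv2.INTER_CUBIC))
cv2.imwrite("pics/c3.png",np.hstack(a))
E
```

```text
tcp [0.4815, 0.0345, 0.1556] [-5.492, 0.7778, 17.6237] [278.3962, 226.7112] [278.3953, 253.4781]
[288 175] 7.8
[227 187] 3.9
```

View pics/c3.png

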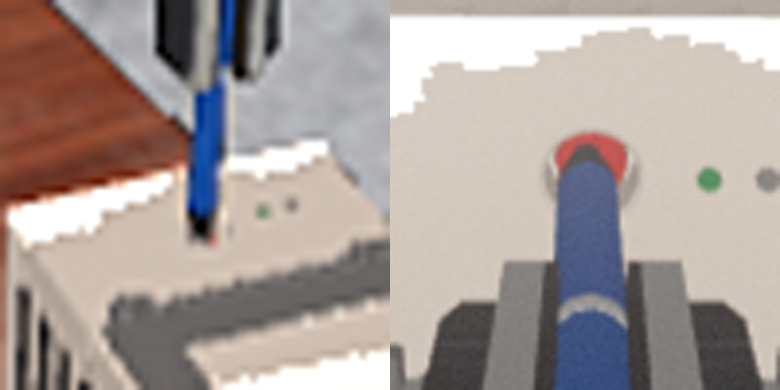

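The scene and wrist crops show the tip inside the hole on the red button. Tip height is 0.0716 m and the push is 17 N, well above the 3 N needed, so the button is fully down. Lifting and returning to the stand.

carry_out(steps=[[-1,0,0,-0.015,0,0,0],[-1,0,0,-0.038,0,0,0],[-1,0.0004,0.041,0,0,0,0],[-1,0.0004,0.041,0,0,0,0],[-1,0.0004,0.041,0,0,0,0],[-1,0.0004,0.041,0,0,0,0],[-1,0.0004,0.041,0,0,0,0],[-1,0,0.04,0,0,0,0],[-1,0,0,0.035,0,0,0],[-1,0,0,0.03,0,0,0],[-1,0,0,0,0,0,0],[-1,0,0,0,0,0,0]])

```text
clock: 9.05
tcp_pos: [0.4532, -0.209, 0.1423]
orientation: [0.0, 0.998, -0.062, 0.0]
wrist_force: [-0.0, 0.5, 0.0]
finger_gap: 0.0083
```

```bash
python3 - <<'E'
from h import *
f=lambda v:np.round(v,4).tolist()
S=env.read_camera("scene");W=env.read_camera("wrist")
p,R=tool(); print("tcp",f(p),f(R[:,2]),f(env.get_state()["wrist_force"]),[f(proj(c,p+.084*R[:,2])) for c in(S,W)], [f(proj(c,(.451,-.2074,.04))) for c in(S,W)])
a=[]
for c,b in((S,25),(W,50)):
    x=proj(c,(.451,-.2074,.04)).astype(int); print(x-b,390/2/b); a.append(cv2.resize(c["color"][x[1]-b:x[1]+b,x[0]-b:x[0]+b,::-1],(390,390),interpolation=cv2.INTER_CUBIC))
cv2.imwrite("pics/c4.png",np.hstack(a))
E
```

```text
tcp [0.4536, -0.2092, 0.1428] [0.0023, -0.0014, -1.0] [-0.5078, 0.2749, -0.4721] [[365.9889, 278.4617], [278.6461, 226.85]] [[363.1393, 284.7145], [274.4758, 216.2021]]
[338 259] 7.8
[224 166] 3.9
```

View pics/c4.png

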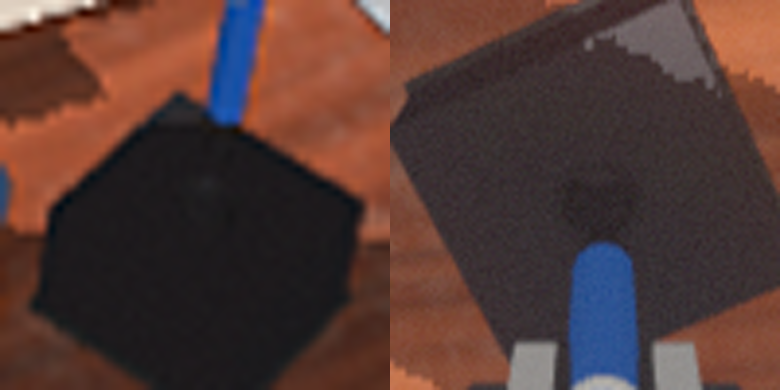

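Wrist crop: hole centre at (278,218) puts it at about (0.453,-0.209), right below the TCP at (0.4534,-0.209). Inserting.

carry_out(steps=[[-1,0,0,0.015,0,0,0],[-1,0,0,0.015,0,0,0],[-1,0,0,0.014,0,0,0],[-1,0,0,0.01,0,0,0],[-1,0,0,0,0,0,0],[-1,0,0,0,0,0,0]])

```text
clock: 9.9
tcp_pos: [0.4538, -0.2095, 0.0881]
orientation: [0.001, 0.998, -0.062, 0.001]
wrist_force: [-0.5, -0.9, 5.5]
finger_gap: 0.0085
```

carry_out(steps=[[-1,0,0,-0.001,0,0,0],[-0.6,0,0,0,0,0,0],[-0.4,0,0,0,0,0,0],[-0.1,0,0,0,0,0,0],[0.2,0,0,0,0,0,0],[0.2,0,0,0,0,0,0],[0.2,0,0,0,0,0,0],[0.2,0,0,-0.02,0,0,0],[0.2,0,0,-0.04,0,0,0],[0.2,0,0,-0.04,0,0,0],[0.2,0,0,-0.04,0,0,0],[0.2,0,0,0,0,0,0],[0.2,0,0,0,0,0,0]])

```text
clock: 11.52
tcp_pos: [0.4524, -0.2087, 0.2277]
orientation: [-0.0, 0.998, -0.062, -0.0]
wrist_force: [0.5, -0.1, -0.5]
finger_gap: 0.0512
```

```bash
python3 - <<'E'
from h import *
f=lambda v:np.round(v,4).tolist()
S=env.read_camera("scene");T=env.read_camera("top");W=env.read_camera("wrist")
p,R=tool(); print("tcp",f(p))
for c,b in((S,(355,240,380,295)),):
    r=blob(mask(c,(100,120,40),(125,255,255),b)); print("sty",r[1].tolist(),cv2.fitLine(r[2],2,0,.01,.01).ravel().round(3).tolist())
u=proj(W,(.4535,-.209,.113)); print(u); b=(int(u[0])-30,int(u[1])-40,int(u[0])+30,int(u[1])+30)
r=blob(mask(W,(100,120,40),(125,255,255),b)); print("sty W",f(r[0]),r[1].tolist(),"exp top",f(u),"exit",f(proj(W,(.4535,-.209,.04))))
# tab in wrist
u=proj(W,(.461,-.1107,.086)).astype(int); r=blob(mask(W,(100,120,60),(125,255,255),(u[0]-40,u[1]-40,u[0]+40,u[1]+40)))
print("tab W",f(r[0]),r[1].tolist(),f(cast(W,r[0],.086)),[f(cast(W,q,.086)[:2]) for q in cv2.boxPoints(cv2.minAreaRect(r[2]))])
E
```

```text
tcp [0.4518, -0.2083, 0.2268]
sty [364, 258, 7, 17, 76] [0.17100000381469727, -0.9850000143051147, 367.3680114746094, 265.9739990234375]
[280.97198953 214.48684627]
sty W [280.2868, 209.3643] [274, 197, 13, 25, 258] exp top [280.972, 214.4868] exit [280.5736, 192.4812]
tab W [277.2028, 81.4387] [256, 61, 44, 43, 1573] [0.463, -0.1111, 0.086] [[0.4489, -0.0948], [0.4811, -0.0989], [0.4778, -0.1288], [0.4446, -0.1245]]
```

The stylus is back and upright: scene line and wrist blob match its original stance. The tab measures (0.463,-0.111) from the wrist camera and (0.460,-0.110) from the top, so about (0.462,-0.111). Next I grip it by its 34 mm sides.

carry_out(steps=[[0.2,-0.0012,-0.0445,0,0,0,0],[0.2,-0.0013,-0.0446,0,0,0,0],[0.2,0,0,0.05,0,0,0],[0.2,0,0,0.05,0,0,0],[0.2,0,0,0.042,0,0,0],[0.2,0,0,0,0,0,0],[0.2,0,0,0,0,0,0]])

```text
clock: 12.55
tcp_pos: [0.4616, -0.1203, 0.087]
orientation: [-0.0, 0.998, -0.062, 0.0]
wrist_force: [0.2, -0.8, -0.4]
finger_gap: 0.0514
```

carry_out(steps=[[-0.2,0,0,0,0,0,0],[-0.5,0,0,0,0,0,0],[-0.5,0,0,0,0,0,0],[-0.5,0,0,0,0,0,0],[-0.5,0,0,0,0,0,0],[-0.5,0,0,0,0,0,0]], grip_force=25)

```text
clock: 13.3
tcp_pos: [0.4616, -0.1207, 0.0882]
orientation: [0.001, 0.998, -0.063, 0.001]
wrist_force: [-3.0, -1.6, 4.9]
finger_gap: 0.0335
```

```bash
python3 - <<'E'
from h import *
p,R=tool(); print(np.round(p,4),np.round(R,3).tolist())
yc=np.array([.127,.992,0]); xc=np.array([.992,-.127,0]); H=np.array([.4746,-.0046,.083])
Hp=p.copy(); r=.116; Hp=p+r*yc  # arc taken from where the pads are
print("hinge est",Hp, "vs",H)
N=20; th=1.75/N; tilt=.9/N; Rc=R; rows=[]; pc=p
for i in range(1,N+1):
    q=p+r*(yc*(1-np.cos(i*th))+np.array([0,0,1])*np.sin(i*th))
    rows.append(np.round(Rc.T@(q-pc),4).tolist()); pc=q; Rc=Rc@Ro.from_rotvec([-tilt,0,0]).as_matrix()
print(tilt,rows)
E
```

```text
[ 0.4616 -0.1207  0.0882] [[0.992, -0.125, 0.002], [-0.125, -0.992, -0.002], [0.002, 0.001, -1.0]]
hinge est [ 0.47637916 -0.00562185  0.08817846] vs [ 0.4746 -0.0046  0.083 ]
0.045 [[0.0, -0.0004, -0.0101], [0.0, -0.0009, -0.0101], [0.0, -0.0013, -0.0101], [0.0, -0.0017, -0.01], [0.0, -0.0021, -0.0099], [0.0, -0.0026, -0.0098], [0.0, -0.003, -0.0097], [0.0, -0.0034, -0.0096], [0.0, -0.0038, -0.0094], [0.0, -0.0042, -0.0092], [0.0, -0.0046, -0.0091], [0.0, -0.005, -0.0089], [0.0, -0.0053, -0.0086], [0.0, -0.0057, -0.0084], [0.0, -0.006, -0.0082], [0.0, -0.0064, -0.0079], [0.0, -0.0067, -0.0076], [0.0, -0.007, -0.0073], [0.0, -0.0073, -0.007], [0.0, -0.0076, -0.0067]]
```

carry_out(steps=[[-0.5,0,-0.0004,-0.0101,-0.045,0,0],[-0.5,0,-0.0009,-0.0101,-0.045,0,0],[-0.5,0,-0.0013,-0.0101,-0.045,0,0],[-0.5,0,-0.0017,-0.01,-0.045,0,0],[-0.5,0,-0.0021,-0.0099,-0.045,0,0],[-0.5,0,-0.0026,-0.0098,-0.045,0,0],[-0.5,0,-0.003,-0.0097,-0.045,0,0],[-0.5,0,-0.0034,-0.0096,-0.045,0,0],[-0.5,0,-0.0038,-0.0094,-0.045,0,0],[-0.5,0,-0.0042,-0.0092,-0.045,0,0]])

```text
clock: 14.55
tcp_pos: [0.4669, -0.0775, 0.1756]
orientation: [0.222, 0.973, -0.061, -0.013]
wrist_force: [1.4, 2.8, -7.4]
finger_gap: 0.0334
```

carry_out(steps=[[-0.5,0,-0.0046,-0.0091,-0.045,0,0],[-0.5,0,-0.005,-0.0089,-0.045,0,0],[-0.5,0,-0.0053,-0.0086,-0.045,0,0],[-0.5,0,-0.0057,-0.0084,-0.045,0,0],[-0.5,0,-0.006,-0.0082,-0.045,0,0],[-0.5,0,-0.0064,-0.0079,-0.045,0,0],[-0.5,0,-0.0067,-0.0076,-0.045,0,0],[-0.5,0,-0.007,-0.0073,-0.045,0,0],[-0.5,0,-0.0073,-0.007,-0.045,0,0],[-0.5,0,-0.0076,-0.0067,-0.045,0,0],[-0.5,0,0,0,0,0,0]])

```text
clock: 15.92
tcp_pos: [0.4791, 0.0162, 0.2009]
orientation: [0.434, 0.899, -0.056, -0.026]
wrist_force: [0.9, -0.3, -1.0]
finger_gap: 0.0331
```

```bash
python3 - <<'E'
from h import *
S=env.read_camera("scene");T=env.read_camera("top")
a=cv2.resize(S["color"][130:330,220:420,::-1],(400,400),interpolation=cv2.INTER_CUBIC);b=cv2.resize(T["color"][140:300,235:395,::-1],(400,400),interpolation=cv2.INTER_CUBIC)
cv2.imwrite("pics/f1.png",np.hstack([a,b]))
E
```

```text
(no output)
```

View pics/f1.png

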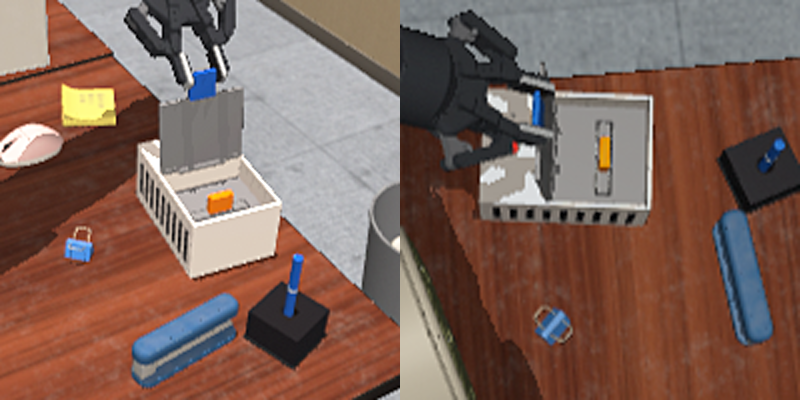

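Flap stands upright, slightly past vertical and still gripped. The orange pull tab is visible at scene (330,231) and top (317,201). The stylus is upright in its stand. Releasing, backing off, and levelling the tool.

carry_out(steps=[[0,0,0,0,0,0,0],[0.2,0,0,0,0,0,0],[0.3,0,0,0,0,0,0],[0.3,0,0,0,0,0,0],[0.3,0,0,-0.03,0,0,0],[0.3,0,0,-0.04,0,0,0],[0.3,0,0,-0.02,0,0,0],[0.3,0,0,0,0.15,0,0],[0.3,0,0,0,0.15,0,0],[0.3,0,0,0,0.15,0,0],[0.3,0,0,0,0.15,0,0],[0.3,0,0,0,0.15,0,0],[0.3,0,0,0,0.15,0,0],[0.3,0,0,-0.03,0,0,0],[0.3,0,0.04,0,0,0,0],[0.3,0,0.04,0,0,0,0],[0.3,0,0.04,0,0,0,0],[0.3,0,0,0,0,0,0],[0.3,0,0,0,0,0,0]])

```text
clock: 18.4
tcp_pos: [0.4719, -0.0335, 0.2866]
orientation: [-0.0, 0.998, -0.063, -0.0]
wrist_force: [-0.0, 0.2, 0.7]
finger_gap: 0.0554
```

```bash
python3 - <<'E'
from h import *
f=lambda v:np.round(v,4).tolist()
p,R=tool(); print(f(p),f(R))
T=env.read_camera("top");W=env.read_camera("wrist");S=env.read_camera("scene")
for n,c in(("T",T),("W",W),("S",S)):
    u=proj(c,(.4685,-.052,.075)).astype(int); x0,y0=max(u[0]-30,0),max(u[1]-30,0)
    m=mask(c,(8,170,120),(18,255,255),(x0,y0,u[0]+30,u[1]+30)); print(n,u)
    if m.any():
        r=blob(m); print(n,f(r[0]),r[1].tolist(),f(cast(c,r[0],.075)),[f(cast(c,q,.075)[:2]) for q in cv2.boxPoints(cv2.minAreaRect(r[2]))])
save("w2",W)
E
```

```text
[0.4719, -0.0335, 0.2866] [[0.9921, -0.1252, -0.0001], [-0.1252, -0.9921, 0.0005], [-0.0001, -0.0004, -1.0]]
T [316 200]
W [277 203]
W [279.0175, 204.1754] [266, 199, 27, 10, 228] [0.4701, -0.0526, 0.075] [[0.457, -0.0451], [0.4847, -0.0486], [0.4836, -0.0586], [0.4556, -0.0551]]
S [329 226]
S [329.7917, 230.35] [324, 225, 13, 12, 120] [0.4629, -0.0631, 0.075] [[0.4526, -0.0462], [0.4872, -0.0509], [0.4733, -0.0795], [0.4398, -0.0747]]
```

View pics/w2.png

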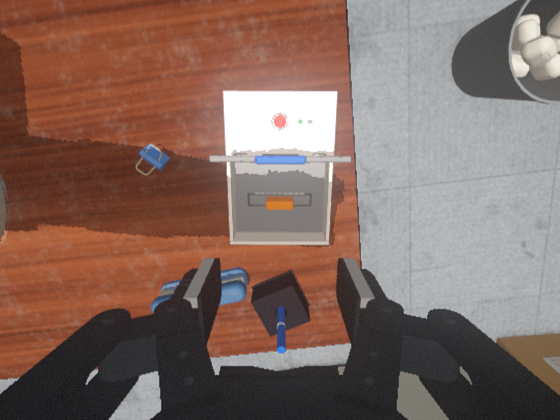

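Wrist view: red button (280,121), flap edge-on with its blue tab at (280,159), orange tab at (279,204), which is (0.470,-0.053) and agrees with the model (0.4685,-0.052). I turn the jaws along the cleaner's y so the camera stays clear of the flap, then descend.

carry_out(steps=[[-0.3,0,0,0,0,0,-0.1745],[-0.3,0,0,0,0,0,-0.1745],[-0.3,0,0,0,0,0,-0.1745],[-0.3,0,0,0,0,0,-0.1745],[-0.3,0,0,0,0,0,-0.1745],[-0.3,0,0,0,0,0,-0.1745],[-0.3,0,0,0,0,0,-0.1745],[-0.3,0,0,0,0,0,-0.1745],[-0.3,0,0,0,0,0,-0.1745],[-0.3,-0.0191,0,0,0,0,0],[-0.3,0,0,0.05,0,0,0],[-0.3,0,0,0.04,0,0,0],[-0.3,0,0,0,0,0,0],[-0.3,0,0,0,0,0,0]])

```text
clock: 20.3
tcp_pos: [0.4705, -0.0523, 0.1979]
orientation: [0.001, 0.75, 0.662, 0.0]
wrist_force: [0.4, -0.5, 0.3]
finger_gap: 0.0297
```

```bash
python3 - <<'E'
from h import *
f=lambda v:np.round(v,4).tolist()
p,R=tool(); print(f(p),f(R),env.get_state()["finger_gap"])
T=env.read_camera("top");W=env.read_camera("wrist")
for n,c in(("T",T),("W",W)):
    u=proj(c,(.4695,-.0525,.075)).astype(int); print(n,u); x0,y0=max(u[0]-50,0),max(u[1]-50,0)
    m=mask(c,(5,150,80),(22,255,255),(x0,y0,u[0]+50,u[1]+50))
    if m.any():
        r=blob(m); print(n,f(r[0]),r[1].tolist(),f(cast(c,r[0],.075)),[f(cast(c,q,.075)[:2]) for q in cv2.boxPoints(cv2.minAreaRect(r[2]))])
print(delta((.4695,-.0525,.074)))
E
```

```text
[0.4705, -0.0523, 0.1979] [[0.1239, 0.9923, 0.0014], [0.9923, -0.1239, -0.0003], [-0.0001, 0.0014, -1.0]] 0.02973035910826971
T [316 199]
T [266.4889, 184.3556] [266, 174, 3, 24, 45] [0.5176, 0.0616, 0.075] [[0.5432, 0.0608], [0.5428, 0.056], [0.4865, 0.0606], [0.4869, 0.0652]]
W [278 207]
W [276.5684, 205.5641] [271, 186, 12, 40, 468] [0.4675, -0.0538, 0.075] [[0.4511, -0.0561], [0.4522, -0.0475], [0.4843, -0.0515], [0.4832, -0.0603]]
[0.0, -0.0021, 0.1246]
```

carry_out(steps=[[-0.3,-0.0009,-0.0016,0.04,0,0,0],[-0.3,0,0,0.04,0,0,0],[-0.3,0,0,0.025,0,0,0],[-0.3,0,0,0.015,0,0,0],[-0.3,0,0,0.004,0,0,0],[-0.3,0,0,0,0,0,0]])

```text
clock: 21.15
tcp_pos: [0.4689, -0.0535, 0.0736]
orientation: [0.001, 0.75, 0.661, 0.001]
wrist_force: [-0.7, -0.1, -0.4]
finger_gap: 0.0298
```

carry_out(steps=[[-0.6,0,0,0,0,0,0],[-1,0,0,0,0,0,0],[-1,0,0,0,0,0,0],[-1,0,0,0,0,0,0],[-1,0,0,0,0,0,0],[-1,0,0,0,0,0,0],[-1,0,0,0,0,0,0]], grip_force=40)

```text
clock: 22.02
tcp_pos: [0.4689, -0.0535, 0.0736]
orientation: [0.001, 0.75, 0.661, 0.001]
wrist_force: [-0.5, 0.3, 5.9]
finger_gap: 0.0088
```

carry_out(steps=[[-1,0,0,-0.008,0,0,0],[-1,0,0,-0.012,0,0,0],[-1,0,0,-0.02,0,0,0],[-1,0,0,-0.02,0,0,0],[-1,0,0,-0.03,0,0,0],[-1,0,0,-0.03,0,0,0],[-1,0,0,-0.03,0,0,0],[-1,0,0,-0.03,0,0,0],[-1,0,0,-0.03,0,0,0],[-1,0,0,-0.03,0,0,0],[-1,0,0,0,0,0,0],[-1,0,0,0,0,0,0]])

```text
clock: 23.52
tcp_pos: [0.4677, -0.0533, 0.3123]
orientation: [-0.0, 0.75, 0.661, -0.0]
wrist_force: [0.7, 0.5, -1.1]
finger_gap: 0.0091
```

```bash
python3 - <<'E'
from h import *
f=lambda v:np.round(v,4).tolist()
p,R=tool(); print(f(p),f(R[:,2]),env.get_state()["finger_gap"],f(env.get_state()["wrist_force"]))
T=env.read_camera("top");S=env.read_camera("scene")
r=blob(mask(T,(20,100,100),(35,255,255),(155,195,215,245))); print("pad T",f(r[0]),f(cast(T,r[0],.012)),[f(cast(T,q,.012)[:2]) for q in cv2.boxPoints(cv2.minAreaRect(r[2]))])
r=blob(mask(S,(20,100,100),(35,255,255),(235,160,290,205))); print("pad S",f(r[0]),f(cast(S,r[0],.014)))
print([f(proj(c,p+z*R[:,2])) for c in(S,T) for z in(0,.0676)])
save("s3",S,(200,80,440,260),3)
E
```

```text
[0.4677, -0.0533, 0.3123] [-0.0003, 0.0002, -1.0] 0.009089078140419996 [0.6686, 0.5479, -1.058]
pad T [184.6925, 220.3511] [0.462, 0.2689, 0.012] [[0.4451, 0.3207], [0.518, 0.2879], [0.4819, 0.2182], [0.4098, 0.2517]]
pad S [263.5898, 183.1469] [0.4596, 0.2607, 0.014]
[[338.472, 133.3817], [335.4715, 163.2435], [325.036, 169.195], [322.397, 179.5471]]
```

View pics/s3.png

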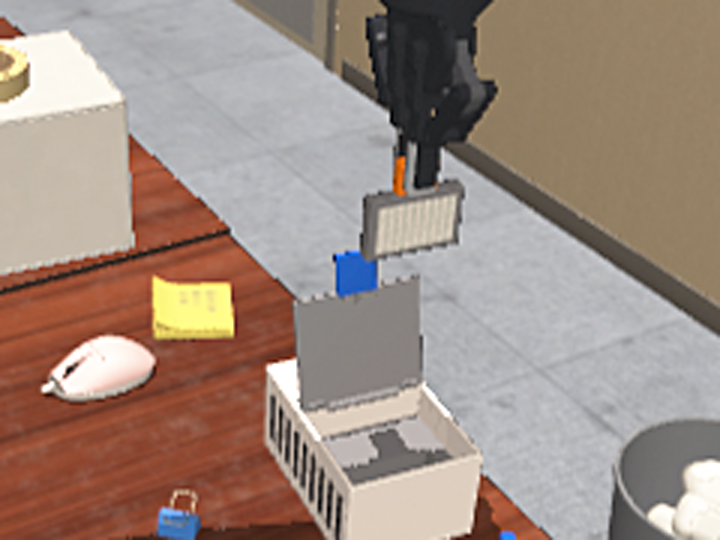

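The plate came out upright in the jaws; the flap stands open and pad and mouse are untouched. Moving most of the way at height, then measuring the pad with the wrist camera.

carry_out(steps=[[-1,0.0362,-0.0052,0,0,0,0],[-1,0.0362,-0.0052,0,0,0,0],[-1,0.0362,-0.0052,0,0,0,0],[-1,0.0362,-0.0052,0,0,0,0],[-1,0.0362,-0.0052,0,0,0,0],[-1,0.0362,-0.0052,0,0,0,0],[-1,0.0362,-0.0052,0,0,0,0],[-1,0,0,0,0,0,0],[-1,0,0,0,0,0,0]])

```text
clock: 24.75
tcp_pos: [0.4631, 0.2023, 0.3117]
orientation: [-0.0, 0.75, 0.662, -0.001]
wrist_force: [1.2, 0.1, -0.5]
finger_gap: 0.0095
```

```bash
python3 - <<'E'
from h import *
f=lambda v:np.round(v,4).tolist()
p,R=tool(); print(f(p))
W=env.read_camera("wrist")
m=mask(W,(20,100,100),(35,255,255),(0,0,560,420)); r=blob(m); print("pad W",f(r[0]),r[1].tolist(),f(cast(W,r[0],.012)))
q=[cast(W,x,.012)[:2] for x in cv2.boxPoints(cv2.minAreaRect(r[2]))]; print([f(x) for x in q],f(np.mean(q,0)))
m=mask(W,(5,150,80),(18,255,255),(200,150,360,420)); r=blob(m); print("orange",f(r[0]),r[1].tolist(),f(proj(W,p)))
print(delta((.4618,.2685,.232)))
E
```

```text
[0.4631, 0.2023, 0.3117]
pad W [327.6649, 165.057] [293, 130, 74, 72, 3160] [0.4618, 0.2676, 0.012]
[[0.4817, 0.2171], [0.4131, 0.2493], [0.4467, 0.3203], [0.5183, 0.2912]] [0.4649, 0.2695]
orange [310.5127, 197.7365] [258, 150, 102, 92, 3624] [278.7307, 291.5562]
[0.0659, -0.0097, 0.0799]
```

carry_out(steps=[[-1,0.033,-0.005,0,0,0,0],[-1,0.0322,-0.0043,0,0,0,0],[-1,0,0,0.03,0,0,0],[-1,0,0,0.03,0,0,0],[-1,0,0,0.02,0,0,0],[-1,0,0,0,0,0,0],[-1,0,0,0,0,0,0],[-1,0,0,0,0,0,0],[-1,0,0,0,0,0,0]])

```text
clock: 25.92
tcp_pos: [0.463, 0.2686, 0.2335]
orientation: [0.0, 0.75, 0.661, 0.001]
wrist_force: [-0.9, 1.1, 0.3]
finger_gap: 0.0096
```

```bash
python3 - <<'E'
from h import *
f=lambda v:np.round(v,4).tolist()
s=env.get_state();p,R=tool(); print(f(p),f(R[:,2]),s["finger_gap"],f(s["qvel"]),s["clock"])
S=env.read_camera("scene");T=env.read_camera("top")
b=p+.0676*R[:,2]; print("bottom px exp",f(proj(S,b)),f(proj(T,b)),"pad",f(proj(S,(.462,.268,.012))),f(proj(T,(.462,.268,.012))))
a=cv2.resize(S["color"][60:330,150:420,::-1],(400,400),interpolation=cv2.INTER_CUBIC);b=cv2.resize(T["color"][130:300,130:410,::-1],(400,243),interpolation=cv2.INTER_CUBIC)
cv2.imwrite("pics/end.png",np.hstack([a,cv2.copyMakeBorder(b,0,157,0,0,0)]))
E
```

```text
[0.463, 0.2686, 0.2335] [0.0015, 0.0007, -1.0] 0.009573859067034276 [0.0023, 0.0024, -0.006, -0.0023, -0.0002, 0.0004] 25.925
bottom px exp [262.5496, 134.0932] [172.1899, 204.4607] pad [263.1808, 182.2771] [185.0602, 220.34]
```

View pics/end.png

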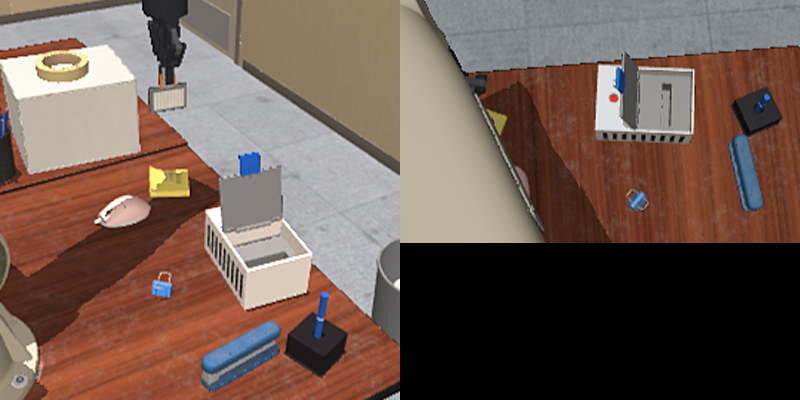

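The plate hangs upright at scene (263,126), its bottom edge at row 134 as predicted, right above the pad at (263,182). The flap is open, the stylus stands in its stand, and mouse and stapler are undisturbed. Handing in.

```bash
python3 - <<'E'
from h import *
s=env.get_state(); print(s["tcp_pos"],s["finger_gap"]); env.hand_in()
E
```

```text
[0.46269466 0.268585   0.23307555] 0.009008492432031683
the job is handed in; nothing more can be done
```

All the steps were done in the order asked, and I handed the job in at about 26 s of the 69 s allowed.

- **Button:** I pressed it with the stylus tip while the flap was still shut. The tip was inside the hole at about 71.6 mm above the desk, pushing 17 N where 3 N is needed. There was also about 5.5 N of sideways force, so the tip sat roughly 1 mm off centre. The button's travel itself was not measured.
- **Stylus:** It is back upright in its stand. The camera views after release and at the end both show this.
- **Flap:** I swung it open by its blue tab to about 1.75 rad as commanded. The final pictures show it standing just past upright, but I did not measure the angle.
- **Filter plate:** I drew it out by the orange tab, and it hangs upright and still over the pad. The arm's TCP is at (0.463, 0.269), and the pad centre is at about (0.462, 0.268) from the wrist and top cameras. The plate's underside is about 16.5 cm above the desk.
- **Pad, mouse and stapler:** They showed no visible change in the final picture. The pad re-measured within 1 mm of its first position before the last move.

One check disagreed: the scene camera alone put the pad centre about 8 mm nearer the cleaner. I put that down to the pad's visible side face and curled top sheet, and used the other two cameras, which agreed within about 1.5 mm.

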